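# Feel out a spacer's blind hole on the dial gauge, then hold it hole-up

### The arm

A 6-joint arm with a two-finger parallel gripper is mounted at the origin on the work surface. World frame = base frame: x ahead of the robot, y to its left, z up, the work surface at z = 0. Lengths are in m, angles in rad, forces in N, time in s.
With the tool pointing down it reaches from about 0.35 to 0.975 m from the base axis. Payload 4.9 kg.
Tool frame: the origin (TCP) lies midway between the tips of the shut fingers; the grasp point (between the pads) lies 19 mm behind it; z points along the fingers, y is the line along which they close (so a half turn about z gives the same grasp; the last joint's range is limited). The gripper opens to 85 mm and grips with 20 to 120 N. Pads are 22 mm wide; open, the fingers measure 114 mm over their backs; the gripper's body (76 mm by 85 mm) begins 54 mm behind the grasp point. The pads swing forward as they close: fully open they stand 13 mm farther back than shut.
Start: joints at [1.027, 0.053, 1.613, -0, 1.476, -0.119], TCP at [0.258, 0.569, 0.231] pointing down, gripper open.
Joint ranges: [-3.01, 3.01], [-1.01, 2.22], [0.06, 2.58], [-1.02, 4.17], [0.09, 2.62], [-3.14, 3.14]. Speed limits (rad/s): [2.57, 2.57, 3.14, 3.14, 3.14, 3.14].

### API

Orientations are given as a rotation vector (axis times angle).
In Python, from station import ctrl, optics, job gives the robot as it stands.
- The arm moves only by the shell command python3 -m jog 'ROWS' [OPENING] [FORCE]. ROWS is JSON, a list of rows, each a list of 2 entries, a list of its own where there are three numbers: the shift along the tool's x, y, z in m, then the turn, a rotation vector about the tool's x, y, z in rad. A call has 1 to 5 rows; each row is the pose to reach, as a shift and turn from the pose commanded when the call began, along the tool's axes at that moment; what a row does not reach only later rows make up. A row lasts 1/10 s, in which the tool goes at most 50 mm and 8.59 degrees, less where a joint would pass 70% of its speed; a pose out of reach is approached as far as the arm can. A call with a gripper value outside its range is refused whole. OPENING is the opening, from 0 (shut) to 1 (fully open), set as the call begins (- or left out, the last holds). The fingers move at their own pace and stop on an object; FORCE is the grip in N (left out, the last holds). Time passes only in rows, so rows that repeat a pose let the fingers close. It gives the time, the measured TCP pose, the force, the opening and the grip force at its end, in the units of the state.
- ctrl.get_obs(): the state, without advancing time (a new reading comes with each control period).
- optics.get_image(name): name is "side" or "top" or "wrist"; returns a dict with "image" (384x512x3 uint8, blue, green, red), "fx", "fy", "cx", "cy" (pixels), "rvec" (rotation vector, rad) and "tvec" (3), from world to camera coordinates, as OpenCV has them; the wrist camera has in their place "mount" (4x4, takes a point from camera to tool coordinates, whose origin is the TCP and whose axes are the flange's). Camera axes: x right, y down, z forward; pixel columns grow to the right and rows downward; lengths in m; the calibration is good to about 2 mm. The wrist camera is an equidistant fisheye: a pixel r from the principal point sees the ray r / f radians off the axis. A picture is of the moment at which its call begins: read the wrist's pose just before it. There is no depth.
- job.finish_job(): hands the job in; it is judged then, once.
The state is a dict: "t": time; "q": joint angles; "dq": joint speeds; "effort": joint torques, N m; "tool_pos": TCP position; "tool_rot": TCP orientation; "contact_force": force on the tool from outside, world axes, zero at the start; "wrist_torque": the same for the moment, N m; "opening": finger opening in m; "grip_force": force on a finger pad.
Only numpy, scipy, OpenCV 4.12 (cv2) and the standard library are available. Lean on these libraries where they do the work, as an engineer would, in place of code of your own. Each camera call takes 0.05 s, during which the arm holds its last target. There are 200 camera calls.

### The job

Pick up the square aluminium spacer and feel for its blind hole on the dial gauge: slide the holed end over the stylus until the tip bottoms in the hole and pushes the stylus in a little (about 4 to 12 mm, never to its stop), and keep it there for about half a second. Then draw it off, turn the spacer over so that the hole faces straight up, and finish still holding it like that in the gripper, still and well clear of the bench and the gauge (20 cm up or more). Leave the other things on the bench where they are.

Things in the scene. Friction and masses are not known exactly. Their poses are not given: they have to be found in the camera images.
- spacer: square aluminium bar, 36 x 36 mm in section, 72 mm long, about 0.2 kg, lying on a flat side on the bench in any direction. Origin at its centre (18 mm above the bench at the start); its x axis runs along its length and points to the end with the hole. In that end is a round blind hole, 20 mm in diameter and 40 mm deep (its floor is 4 mm beyond the centre); the other end is plain and closed.
- hole (a point): centre of the mouth of the hole, in the middle of the spacer's end face, 36 mm from the spacer's centre; axes as the spacer's.
- gauge: dial gauge lying face up on a post and base plate, fixed to the bench. Origin on the bench straight below the stylus tip at rest; x axis: level, from the stylus tip towards the dial (up to 0.25 rad off the robot's straight-ahead x). Stylus along x, 75 mm above the bench: rod 8 mm in diameter with a 10 mm ball tip, free for 66 mm, then a stem 13 mm in diameter up to the dial case.
- dial (a point): centre of the dial's top face, 86 mm above the bench, 120 mm along x from the gauge's origin. The case is a disc 64 mm in diameter, 20 mm thick, on a 26 mm post. The base plate below is 14 mm thick and reaches from 20 to 180 mm along x from the gauge's origin, 120 mm wide. Axes as the gauge's.
- stylus_tip (a point): the very tip of the stylus ball, 75 mm above the bench; moves with the stylus; axes as the gauge's.
- stylus (a joint): how far the stylus is pushed in, m: 0 at rest, 0.020 at its stop. Spring: 0.9 N to start moving, 150 N/m more after that.
- block: bystander: plain solid steel block lying down, 50 x 30 x 30 mm, no hole; origin at the centre of its underside.
- race: bystander: steel bearing ring, 52 mm outside, 36 mm inside, 16 mm high; origin at the centre of its underside.
- plug: bystander: round aluminium plug, 38 mm in diameter, 30 mm high; origin at the centre of its underside.
- driver: bystander: screwdriver lying on the bench to one side, along its own x axis.
- spanner: bystander: spanner lying on the bench to one side, along its own x axis.
- oil: bystander: white oil bottle, 48 mm in diameter, 110 mm high; origin at the centre of its underside.
Things that resemble listed ones, but are neither listed nor needed, are in the scene too. What is shaped like the spacer but brown or purple is not meant.

How it is judged:
On the way:
1. the stylus tip is bottomed in the blind hole (at least 33 mm deep) and pushed in by 3 mm or more, for 0.3 s (value of joint stylus above 0.003 m and x of stylus_tip in the frame of spacer between -0.012 and 0.003 m and y of stylus_tip in the frame of spacer between -0.012 and 0.012 m and z of stylus_tip in the frame of spacer between -0.012 and 0.012 m and contact force between spacer and gauge above 0.3 N and contact force between the fingers and spacer above 1 N), for 0.3 s.
At the end, for the whole second after the job is handed in: the spacer is held in the fingers, its hole facing up (its x axis within 0.35 rad of straight up), its centre more than 0.17 m above the bench, at rest, not touching the gauge, whose stylus is back out (angle between spacer's own x axis and vertical below 0.35 rad and height (world z) of spacer above 0.17 m and contact force between the fingers and spacer above 2 N and contact force between spacer and gauge below 0.1 N and linear speed of spacer below 0.03 m/s and angular speed of spacer below 0.2 rad/s and value of joint stylus below 0.002 m); the arm keeps its last pose, push and grip.
It fails at once if the stylus is driven to its stop (pushed in more than 18 mm) (value of joint stylus above 0.018 m).
It fails at once if a bystander is pushed about (moved more than 30 mm) (distance of any of block, race, plug, driver, spanner, oil from where it was at the start of the episode above 0.03 m).
It also fails if it takes over 54 s, if anything falls off the work surface, if the arm or the gripper's body presses on something with over 40 N, if the wrist force passes 120 N, or if a joint passes its speed limit or range.

## Working session

There is one attempt and no reset: what is moved stays moved. The work goes in short steps, Python scripts to look and compute and a shell command to move; the robot and the scene stay as the last step left them, time stands still between calls to the robot, and variables do not carry over. Pictures are saved under pics/ and viewed, at most 10 in all, crops included, and the job is handed in when it is done.

```bash
mkdir -p pics; python3 - <<'E'
from station import ctrl, optics
import cv2,pickle
o=ctrl.get_obs();print(o)
for n in("top","side"):
    d=optics.get_image(n);cv2.imwrite(f"pics/{n}1.png",cv2.resize(d["image"],(800,600),interpolation=cv2.INTER_CUBIC))
    pickle.dump(d,open(n+".pkl","wb"));print({k:v for k,v in d.items() if k!="image"})
d=optics.get_image("wrist");print({k:v for k,v in d.items() if k!="image"})
E
```

```text
{'t': 0.0, 'q': array([ 1.02703574e+00,  5.33386765e-02,  1.61427641e+00, -6.14178730e-06,
        1.47603185e+00, -1.18991498e-01]), 'dq': array([-7.98884693e-04,  8.65235098e-04,  7.14271834e-04,  1.22030138e-03,
        7.77012798e-04, -1.39092233e-05]), 'effort': array([-7.11772336e-04, -3.93674898e+01, -3.70174992e+01, -2.16564149e-04,
        7.06241568e-03,  1.18160193e-05]), 'tool_pos': array([0.25724003, 0.56892223, 0.23008482]), 'tool_rot': array([-6.62080039e-01, -3.07035544e+00,  3.05378057e-03]), 'contact_force': array([ 0.05699292, -0.19008169,  0.41520842]), 'wrist_torque': array([-0.02191376,  0.02851765, -0.01063998]), 'grip_force': 0.0, 'opening': 0.08550715439560974}
{'fx': 404.85678740570296, 'fy': 404.85678740570296, 'cx': 252.83133724707287, 'cy': 193.65493030608877, 'rvec': array([ 2.16494824, -2.17908026,  0.07840474]), 'tvec': array([0.00149384, 0.5467282 , 1.11942475])}
{'fx': 419.63765656489556, 'fy': 419.63765656489556, 'cx': 254.10382552932992, 'cy': 188.21042340272976, 'rvec': array([ 2.38360708, -0.19928181,  0.05007629]), 'tvec': array([-0.52695714,  0.12390846,  1.21947129])}
{'fx': 297.3186396354542, 'fy': 297.3186396354542, 'cx': 258.6615280681081, 'cy': 191.69442285821484, 'mount': array([[-7.87941512e-04, -9.46356105e-01, -3.23124591e-01,
         8.24067462e-02],
       [ 9.99999323e-01, -1.02233052e-03,  5.55661067e-04,
         2.16810010e-04],
       [-8.56193376e-04, -3.23123934e-01,  9.46356270e-01,
        -1.43230615e-01],
       [ 0.00000000e+00,  0.00000000e+00,  0.00000000e+00,
         1.00000000e+00]])}
```

View pics/top1.png

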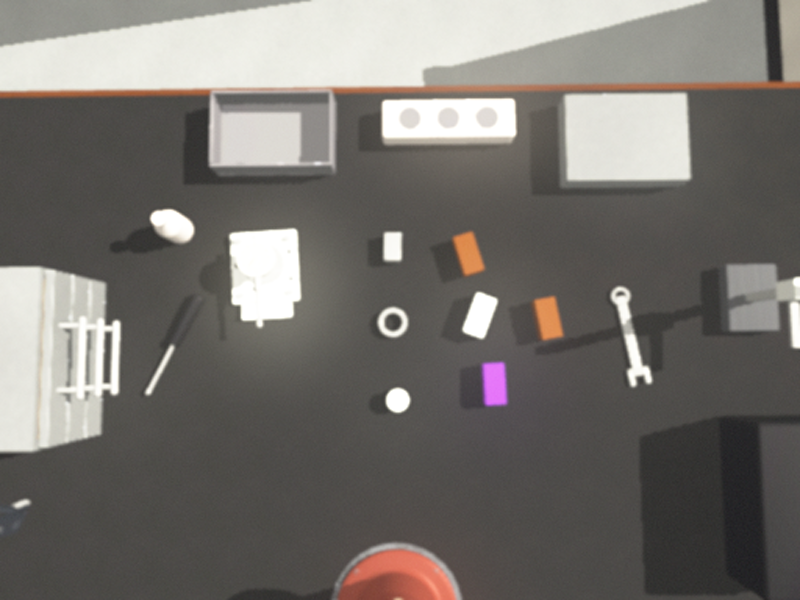

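View pics/side1.png

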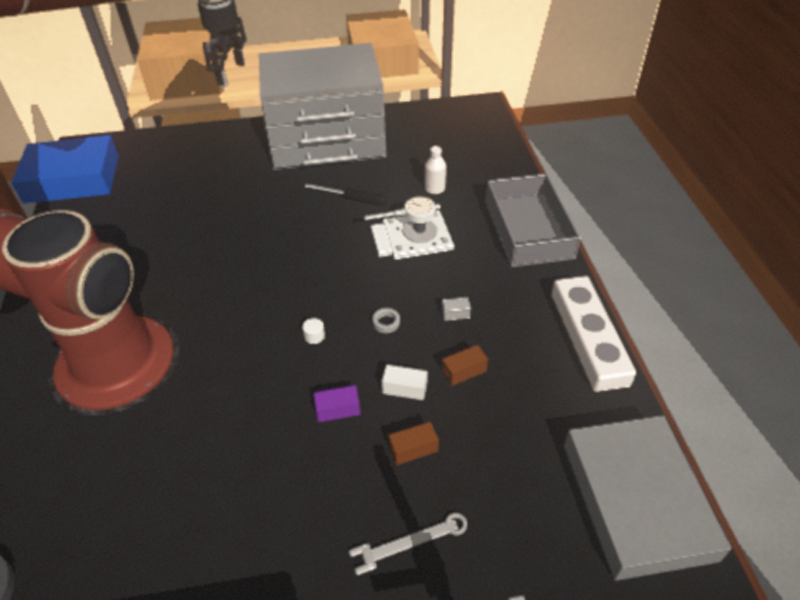

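The top view shows the spacer (silvery-white) at about (480,315). The gauge dial is at (258,260), with its stylus tip at about (260,323). In the side view the spacer is at (405,382) and the stylus tip at (367,218). The brown and purple blocks are decoys.

```bash
cat > h.py <<'E'
import numpy as np,cv2,pickle
from scipy.spatial.transform import Rotation as R
s=512/800
def ray(d,u,v):
    M=cv2.Rodrigues(d["rvec"])[0];c=-M.T@d["tvec"]
    return c,M.T@np.array([(u-d["cx"])/d["fx"],(v-d["cy"])/d["fy"],1])
def onz(d,u,v,z):
    c,r=ray(d,u,v);return c+r*(z-c[2])/r[2]
def wrist_ray(d,o,u,v):
    a,b=u-d["cx"],v-d["cy"];r=np.hypot(a,b);t=r/d["fx"]
    k=np.array([np.sin(t)*a/r,np.sin(t)*b/r,np.cos(t)]);T=R.from_rotvec(o["tool_rot"]).as_matrix();m=d["mount"]
    return o["tool_pos"]+T@m[:3,3],T@m[:3,:3]@k
def wonz(d,o,u,v,z):
    c,r=wrist_ray(d,o,u,v);return c+r*(z-c[2])/r[2]
E
python3 - <<'E'
from h import *
t=pickle.load(open("top.pkl","rb"));sd=pickle.load(open("side.pkl","rb"))
for n,u,v,z in[("spacer",480,315,.036),("tip",260,324,.075),("dial",258,260,.086),("pur",495,384,.036),("br",548,318,.036),("br2",469,254,.036),("race",392,322,.016)]:
    print(n,onz(t,u*s,v*s,z).round(3))
print(onz(sd,367*s,218*s,.075),onz(sd,420*s,206*s,.086),onz(sd,405*s,376*s,.036))
g=t["image"][150:260,265:375].astype(float)
im=t["image"][:,:,:].copy()
m=(cv2.cvtColor(im,cv2.COLOR_BGR2GRAY)>150).astype(np.uint8)
m[:, :290]=0;m[:,325:]=0;m[:180]=0;m[225:]=0
c=max(cv2.findContours(m,0,2)[0],key=cv2.contourArea);b=cv2.boxPoints(cv2.minAreaRect(c))
P=np.array([onz(t,*p,.036) for p in b]);print(P.round(3),P.mean(0))
cv2.imwrite("pics/c.png",np.hstack([cv2.resize(t["image"][125:230,130:205],None,fx=5,fy=5,interpolation=2),cv2.resize(sd["image"][105:175,215:305],(400,525),interpolation=2)]))
E
```

```text
spacer [ 0.522 -0.153  0.036]
tip [0.507 0.23  0.075]
dial [0.617 0.233 0.086]
pur [ 0.4   -0.178  0.036]
br [ 0.516 -0.274  0.036]
br2 [ 0.632 -0.135  0.036]
race [0.512 0.004 0.016]
[0.5086922  0.22983587 0.075     ] [0.62187764 0.23491266 0.086     ] [ 0.52393649 -0.15364118  0.036     ]
[[ 0.494 -0.117  0.036]
 [ 0.568 -0.146  0.036]
 [ 0.553 -0.187  0.036]
 [ 0.478 -0.159  0.036]] [ 0.52321265 -0.15230168  0.036     ]
```

View pics/c.png

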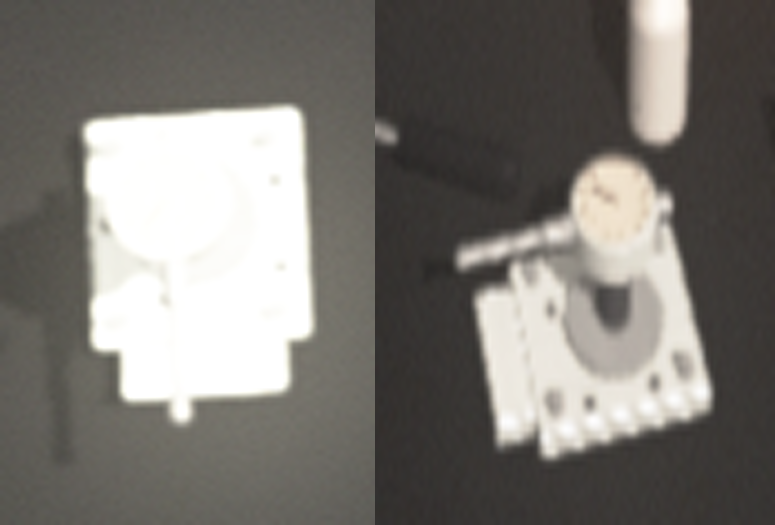

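The closer crop puts the stylus tip at about (166,210) in native top pixels. Its axis is close to world +x. Next I'm moving over the spacer to look from near by.

```bash
for i in 1; do :; done
python3 -m jog '[[[-0.175,-0.178,0],[0,0,0]],[[-0.175,-0.178,0],[0,0,0]],[[-0.175,-0.178,0],[0,0,0]],[[-0.175,-0.178,0],[0,0,0]],[[-0.175,-0.178,0],[0,0,0]]]' 1
python3 -m jog '[[[-0.175,-0.178,0],[0,0,0]],[[-0.175,-0.178,0],[0,0,0]],[[-0.175,-0.178,0],[0,0,0]],[[-0.175,-0.178,0],[0,0,0]],[[-0.175,-0.178,0],[0,0,0]]]'
python3 -m jog '[[[-0.175,-0.178,0],[0,0,-0.053]],[[-0.175,-0.178,0],[0,0,-0.053]],[[-0.175,-0.178,0],[0,0,-0.053]],[[-0.175,-0.178,0],[0,0,-0.053]],[[-0.175,-0.178,0],[0,0,-0.053]]]'
cat > look.py <<'E'
import sys
from h import *
from station import ctrl,optics
o=ctrl.get_obs();d=optics.get_image("wrist");pickle.dump((o,d),open("w.pkl","wb"))
cv2.imwrite(sys.argv[1],cv2.resize(d["image"],(800,600),interpolation=cv2.INTER_CUBIC))
print(o["t"],o["q"].round(3),o["tool_pos"].round(4),R.from_rotvec(o["tool_rot"]).as_matrix().round(3).tolist())
E
python3 look.py pics/w1.png
```

```text
t: 0.65
tool_pos: [0.3437, 0.3333, 0.2309]
tool_rot: [0.661, 3.071, -0.0]
contact_force: [-0.0, 1.2, -0.4]
opening: 0.0851
grip_force: 0.0
t: 1.15
tool_pos: [0.4298, 0.0989, 0.2312]
tool_rot: [0.662, 3.07, 0.0]
contact_force: [0.4, 0.1, -0.2]
opening: 0.0854
grip_force: 0.0
t: 1.65
tool_pos: [0.516, -0.1356, 0.2311]
tool_rot: [-0.582, -3.087, -0.0]
contact_force: [0.9, 0.2, 0.1]
opening: 0.0858
grip_force: 0.0
1.65 [-0.397 -0.167  1.824  0.     1.485 -1.595] [ 0.516  -0.1356  0.2311] [[-0.931, 0.364, 0.0], [0.364, 0.931, 0.0], [0.0, 0.0, -1.0]]
```

View pics/w1.png

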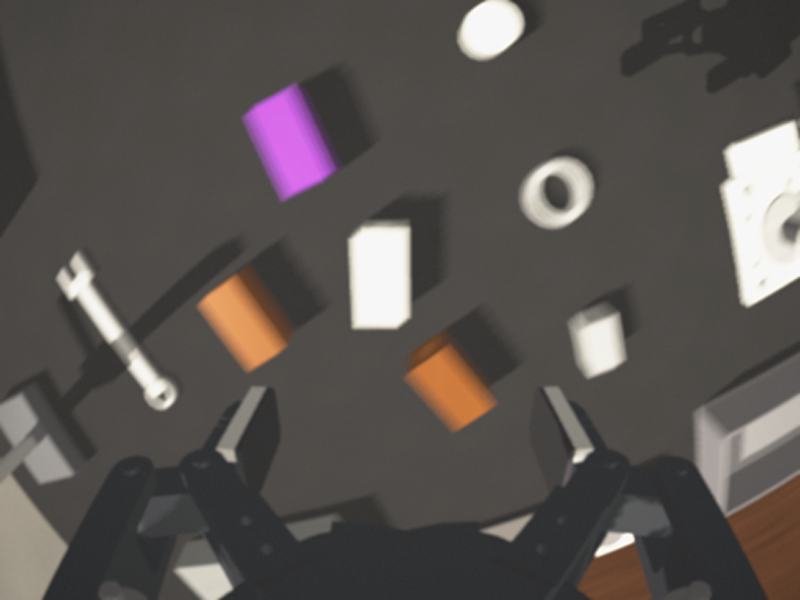

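The wrist view shows the spacer at (380,275), roughly aligned with the tool. Its near end, at (380,228), shows no obvious hole, so I'm enlarging it with more contrast.

```bash
python3 - <<'E'
from h import *
from station import ctrl,optics
o,d=pickle.load(open("w.pkl","rb"))
o=ctrl.get_obs();d=optics.get_image("wrist");pickle.dump((o,d),open("w.pkl","wb"));print(o["tool_pos"])
sd=pickle.load(open("side.pkl","rb"))
a=d["image"][130:222,212:280];b=sd["image"][225:265,235:285]
f=lambda x,w,h:cv2.resize((np.clip((x.astype(float)-60)/195,0,1)**2.5*255).astype(np.uint8),(w,h),interpolation=2)
cv2.imwrite("pics/c2.png",np.hstack([f(a,400,540),f(b,400,540)]))
g=cv2.cvtColor(d["image"],6);m=(g>140).astype(np.uint8);m[:,:212]=0;m[:,280:]=0;m[:130]=0;m[222:]=0
c=max(cv2.findContours(m,0,2)[0],key=cv2.contourArea);bx=cv2.boxPoints(cv2.minAreaRect(c))
P=np.array([wonz(d,o,*p,.036) for p in bx]);print(bx,P.round(4),P.mean(0))
M=cv2.Rodrigues(sd["rvec"])[0];print(-M.T@sd["tvec"])
E
```

```text
[ 0.51749013 -0.14179247  0.23080662]
[[234.64453 137.13731]
 [267.90472 136.2845 ]
 [269.56177 200.90868]
 [236.30157 201.76149]] [[ 0.477  -0.1558  0.036 ]
 [ 0.4902 -0.1201  0.036 ]
 [ 0.5644 -0.1467  0.036 ]
 [ 0.5505 -0.1847  0.036 ]] [ 0.52053412 -0.15182569  0.036     ]
[ 0.42304249 -0.81774509  0.96564764]
```

View pics/c2.png

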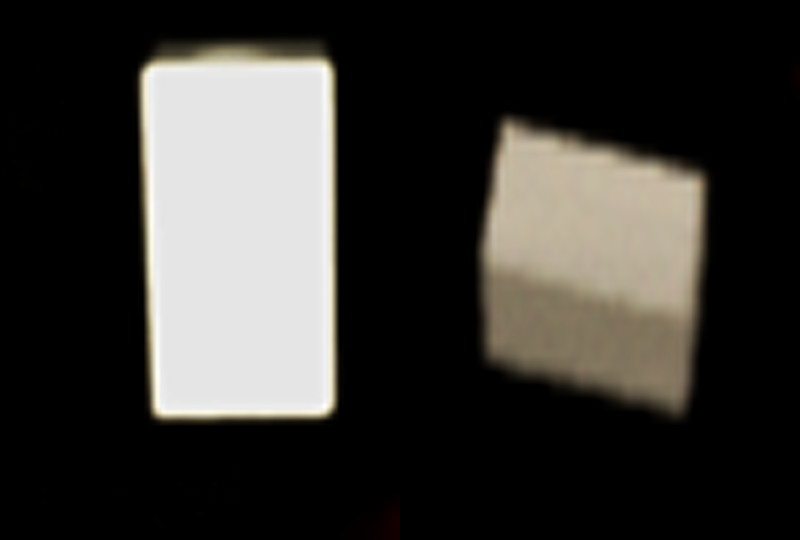

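The near end strip has a lighter bump in the middle, so it isn't clear whether that is the hole. I'm backing off and going lower to look at that end face directly.

```bash

python3 -m jog '[[[0.1,-0.014,0.09],[0,0,0]],[[0.1,-0.014,0.09],[0,0,0]],[[0.1,-0.014,0.09],[0,0,0]],[[0.1,-0.014,0.09],[0,0,0]]]' | head -2
python3 - <<'E'
from h import *
from station import ctrl,optics
o=ctrl.get_obs();d=optics.get_image("wrist");pickle.dump((o,d),open("w.pkl","wb"));print(o["tool_pos"])
im=d["image"][150:384,150:360]
cv2.imwrite("pics/c3.png",cv2.resize((np.clip((im.astype(float)-20)/235,0,1)**1.5*255).astype(np.uint8),None,fx=2.5,fy=2.5,interpolation=2))
E
```

```text
t: 2.15
tool_pos: [0.4115, -0.1072, 0.1347]
[ 0.41151566 -0.10724871  0.13474288]
```

View pics/c3.png

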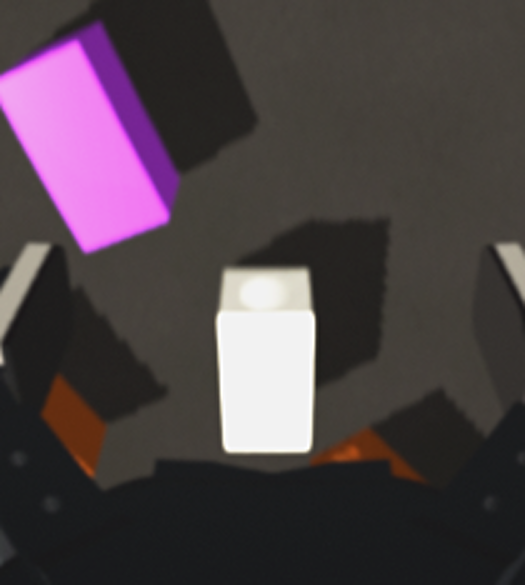

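The end face towards the robot, at (265,292) in the crop, shows a round hole mouth lit inside. The hole therefore points along tool +x. Now I'll go above the spacer and descend.

```bash

python3 -m jog '[[[-0.124,-0.002,0.0],[0,0,0]],[[-0.124,-0.002,0],[0,0,0]],[[-0.124,-0.002,0.03],[0,0,0]],[[-0.124,-0.002,0.06],[0,0,0]],[[-0.124,-0.002,0.06],[0,0,0]]]' 0.8 | head -2
python3 -m jog '[[[0,0,0],[0,0,0]],[[0,0,0],[0,0,0]]]'
```

```text
t: 2.7
tool_pos: [0.5316, -0.1563, 0.078]
t: 2.9
tool_pos: [0.534, -0.1575, 0.0839]
tool_rot: [0.579, 3.084, -0.001]
contact_force: [0.2, -0.8, 0.1]
opening: 0.0681
grip_force: 0.0
```

```bash

python3 -m jog '[[[0.008,0,0.03],[0,0,0]],[[0.008,0,0.06],[0,0,0]],[[0.008,0,0.083],[0,0,0]],[[0.008,0,0.083],[0,0,0]],[[0.008,0,0.083],[0,0,0]]]'
python3 -m jog '[[[0,0,0],[0,0,0]],[[0,0,0],[0,0,0]],[[0,0,0],[0,0,0]],[[0,0,0],[0,0,0]],[[0,0,0],[0,0,0]]]' 0 60
python3 -m jog '[[[0,0,0],[0,0,0]],[[0,0,0],[0,0,0]],[[0,0,-0.04],[0,0,0]],[[0,0,-0.09],[0,0,0]],[[0,0,-0.14],[0,0,0]]]'
```

```text
t: 3.4
tool_pos: [0.526, -0.1546, 0.0002]
tool_rot: [0.58, 3.085, -0.001]
contact_force: [-0.4, -0.4, 0.7]
opening: 0.068
grip_force: 0.0
t: 3.9
tool_pos: [0.5267, -0.1549, 0.0006]
tool_rot: [0.58, 3.084, -0.001]
contact_force: [-0.6, 0.2, 5.9]
opening: 0.0353
grip_force: 61.5
t: 4.4
tool_pos: [0.5238, -0.1537, 0.139]
tool_rot: [-0.58, -3.085, -0.001]
contact_force: [0.5, -0.2, -1.4]
opening: 0.0355
grip_force: 60.5
```

```bash

python3 -m jog '[[[0.127,0.155,-0.02],[0,0,0.7]],[[0.127,0.155,-0.02],[0,0,0.7]],[[0.127,0.155,-0.02],[0,0,0.7]],[[0.127,0.155,-0.02],[0,0,0.7]],[[0.127,0.155,-0.02],[0,0,0.7]]]' | head -3
python3 -m jog '[[[0.197,0.036,0],[0,0,0.7]],[[0.197,0.036,0],[0,0,0.7]],[[0.197,0.036,0],[0,0,0.7]],[[0.197,0.036,0],[0,0,0.7]],[[0.197,0.036,0],[0,0,0.7]]]' | head -3
python3 -m jog '[[[0,0,0],[0,0,0.7]],[[0,0,0],[0,0,0.7]],[[0,0,0],[0,0,0.7]],[[0,0,0],[0,0,0.7]],[[0,0,0],[0,0,0.7]]]' | head -3
python3 -m jog '[[[0,0,0],[0,0,0.63]],[[0,0,0],[0,0,0.63]],[[0,0,0],[0,0,0.63]],[[0,0,0],[0,0,0.63]],[[0,0,0],[0,0,0.63]]]'
python3 -m jog '[[[0,0,0],[0,0,0]],[[0,0,0],[0,0,0]]]' | head -3
python3 look.py pics/w3.png
```

```text
t: 4.9
tool_pos: [0.4613, 0.0395, 0.1585]
tool_rot: [-1.607, -2.699, -0.002]
t: 5.4
tool_pos: [0.3988, 0.2285, 0.1582]
tool_rot: [-2.398, -2.029, -0.0]
t: 5.9
tool_pos: [0.3998, 0.2265, 0.158]
tool_rot: [2.949, 1.084, -0.001]
t: 6.4
tool_pos: [0.3999, 0.2264, 0.1581]
tool_rot: [3.139, 0.122, -0.001]
contact_force: [-0.5, 0.3, -2.0]
opening: 0.0356
grip_force: 60.8
t: 6.6
tool_pos: [0.4001, 0.2265, 0.1582]
tool_rot: [3.139, 0.127, -0.0]
6.6 [ 0.353 -0.304  2.062 -0.     1.385  1.843] [0.4001 0.2265 0.1582] [[0.997, 0.081, -0.0], [0.081, -0.997, -0.0], [-0.0, 0.0, -1.0]]
```

View pics/w3.png

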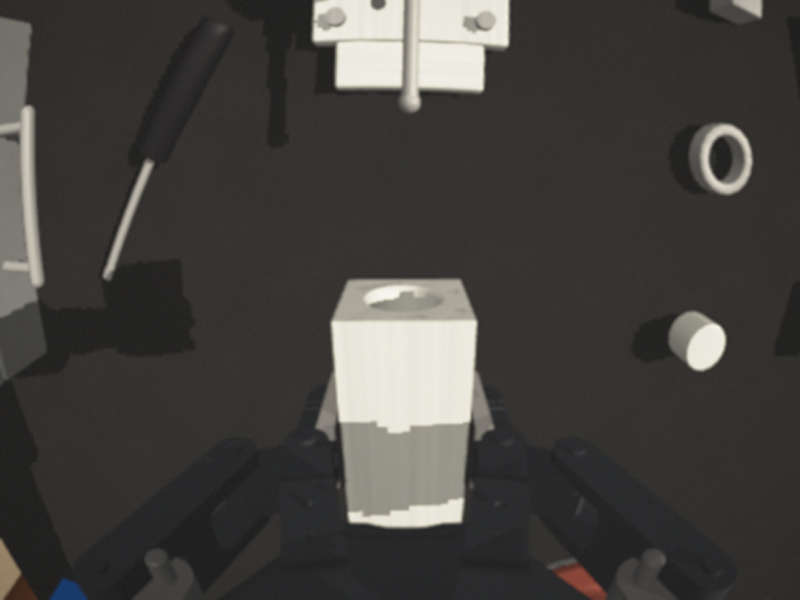

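The hole mouth is visible at (403,299), facing the gauge. The stylus ball is at (409,100), with the rod running up to (411,0). The top edge of the end face spans (332,320) to (476,320).

```bash
python3 - <<'E'
from h import *
o,d=pickle.load(open("w.pkl","rb"))
I=dict(tool_pos=np.zeros(3),tool_rot=np.zeros(3))
w=lambda u,v:wrist_ray(d,I,u*s,v*s)
c,a=w(332,320);_,b=w(476,320);_,e=w(345,515);_,f=w(464,518)
k=.036/(b[1]/b[2]-a[1]/a[2]);A=c+a/a[2]*k;B=c+b/b[2]*k;print("top edge tool",A,B)
print("rear",c+e/e[2]*k,c+f/f[2]*k)
c,h=w(403,299);H=c+h*(A[0]-c[0])/h[0];print("hole tool",H)
for p in[(348,280),(462,280)]:
    q=w(*p)[1];print("bottom",c+q*(A[0]-c[0])/q[0])
T=R.from_rotvec(o["tool_rot"]).as_matrix()
W=lambda p:o["tool_pos"]+T@p
print("hole world",W(H))
for p in[(409,100),(408,111),(410,50),(411,5)]:print(wonz(d,o,p[0]*s,p[1]*s,.075))
for p in[(337,86),(484,92),(313,43),(508,47)]:print("plate",wonz(d,o,p[0]*s,p[1]*s,.014))
E
```

```text
top edge tool [ 0.04217309 -0.01791903 -0.03591566] [ 0.04215616  0.01808097 -0.03591566]
rear [-0.02521311 -0.01884521 -0.03591566] [-0.02665448  0.01930925 -0.03591566]
hole tool [ 0.04217309 -0.00021469 -0.01962892]
bottom [ 0.04217309 -0.01796145 -0.0006137 ]
bottom [ 0.04217309  0.01868811 -0.00067637]
hole world [0.44213664 0.23012369 0.17782991]
[0.50701385 0.23278242 0.075     ]
[0.50158799 0.23282016 0.075     ]
[0.53195974 0.23431522 0.075     ]
[0.55539298 0.23570445 0.075     ]
plate [0.51934965 0.27697845 0.014     ]
plate [0.52308283 0.18771576 0.014     ]
plate [0.54668467 0.29414045 0.014     ]
plate [0.55420877 0.17514891 0.014     ]
```

```bash

python3 -m jog '[[[0.02,0,0.04],[0,0,0.026]],[[0.041,0.001,0.08],[0,0,0.026]],[[0.041,0.001,0.101],[0,0,0.026]],[[0.041,0.001,0.101],[0,0,0.026]],[[0.041,0.001,0.101],[0,0,0.026]]]' | head -3
python3 -m jog '[[[0,0,0],[0,0,0]],[[0,0,0],[0,0,0]]]'
python3 look.py pics/w4.png; python3 - <<'E'
from h import *
from station import optics
d=optics.get_image("side");cv2.imwrite("pics/s4.png",np.hstack([cv2.resize(cv2.imread("pics/w4.png")[0:450,220:620],(400,450)),cv2.resize(d["image"][95:185,190:270],(400,450),interpolation=2)]))
E
```

```text
t: 7.15
tool_pos: [0.4411, 0.2288, 0.0575]
tool_rot: [3.14, 0.084, -0.001]
t: 7.35
tool_pos: [0.4425, 0.2294, 0.0595]
tool_rot: [-3.139, -0.084, -0.006]
contact_force: [-0.3, 0.3, -2.0]
opening: 0.0356
grip_force: 60.6
7.35 [ 0.329 -0.079  2.047  0.     1.17   1.846] [0.4425 0.2294 0.0595] [[0.999, 0.053, 0.004], [0.053, -0.999, 0.001], [0.004, -0.001, -1.0]]
```

View pics/s4.png

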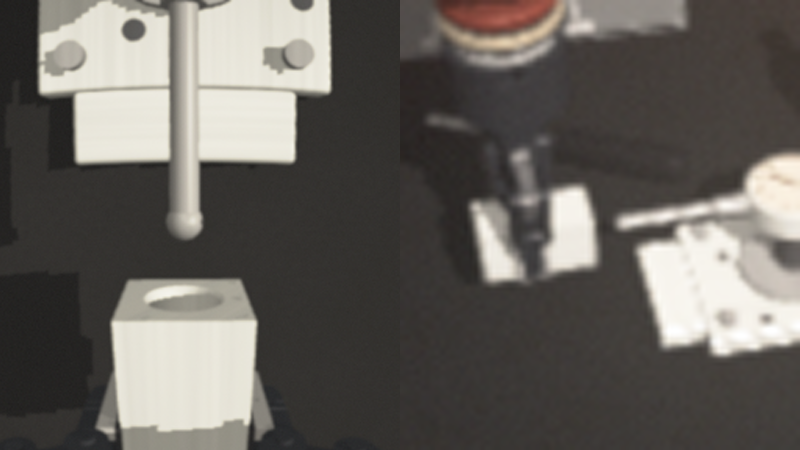

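The ball is at (404,222) and the hole mouth at (404,299) in full-picture pixels, so they line up sideways. The side view shows the heights agree. I'm dropping 2 mm and sliding on.

```bash

python3 -m jog '[[[0,0,0.002],[0,0,0]],[[0.01,0,0.002],[0,0,0]],[[0.02,0,0.002],[0,0,0]],[[0.03,0,0.002],[0,0,0]],[[0.03,0,0.002],[0,0,0]]]' 
python3 -m jog '[[[0.006,0,0],[0,0,0]],[[0.012,0,0],[0,0,0]],[[0.018,0,0],[0,0,0]],[[0.022,0,0],[0,0,0]],[[0.022,0,0],[0,0,0]]]'
```

```text
t: 7.95
tool_pos: [0.4731, 0.2305, 0.0558]
tool_rot: [-3.14, -0.082, -0.002]
contact_force: [0.8, -1.1, -2.0]
opening: 0.0357
grip_force: 60.6
t: 8.45
tool_pos: [0.4938, 0.2316, 0.0555]
tool_rot: [-3.14, -0.083, -0.001]
contact_force: [-0.2, 0.5, -2.2]
opening: 0.0353
grip_force: 60.6
```

```bash

python3 -m jog '[[[0.004,0,0],[0,0,0]],[[0.008,0,0],[0,0,0]],[[0.01,0,0],[0,0,0]],[[0.01,0,0],[0,0,0]],[[0.01,0,0],[0,0,0]]]' 
python3 -c "
from station import ctrl
print(ctrl.get_obs()['contact_force'])"
```

```text
t: 8.95
tool_pos: [0.5028, 0.2321, 0.0551]
tool_rot: [3.14, 0.083, -0.001]
contact_force: [-0.9, -0.0, -2.2]
opening: 0.0354
grip_force: 60.6
[-0.88725906 -0.0030125  -2.19649196]
```

```bash

python3 -m jog '[[[0.002,0,-0.001],[0,0,0]],[[0.004,0,-0.001],[0,0,0]],[[0.006,0,-0.001],[0,0,0]],[[0.006,0,-0.001],[0,0,0]],[[0.006,0,-0.001],[0,0,0]]]' 
python3 - <<'E'
from h import *
from station import ctrl,optics
for i in range(4):
    print(ctrl.get_obs()['contact_force'].round(2)); 
    d=optics.get_image("side" if i%2 else "wrist")
    if i==2:a=d["image"].copy()
cv2.imwrite("pics/s5.png",np.hstack([cv2.resize(a[0:240,140:380],(400,400),interpolation=2),cv2.resize(d["image"][100:180,200:280],(400,400),interpolation=2)]))
E
```

```text
t: 9.45
tool_pos: [0.509, 0.2323, 0.0562]
tool_rot: [3.14, 0.083, -0.001]
contact_force: [-3.2, -0.9, -2.8]
opening: 0.0354
grip_force: 60.6
[-3.21 -0.87 -2.8 ]
[-2.04 -0.85 -2.35]
[-1.67 -1.41 -2.02]
[-2.9  -0.6  -2.53]
```

View pics/s5.png

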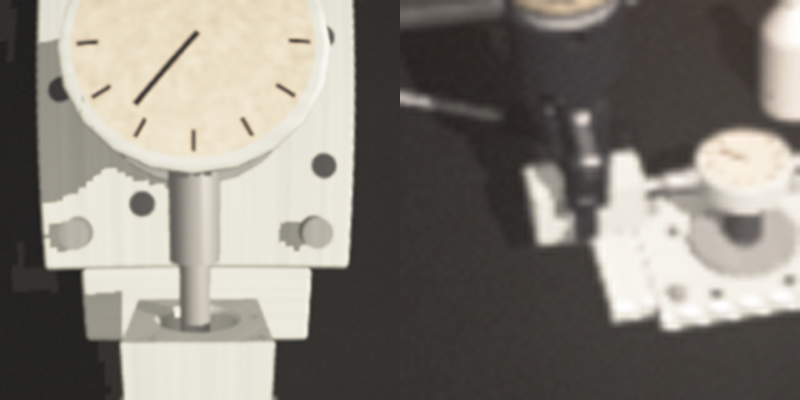

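The rod runs into the hole, with about 16 mm of it still showing, and the axial force is about 2.4 N. Both fit a push of roughly 9 mm. I'll hold here, then draw off.

```bash

python3 -m jog '[[[-0.001,0,0],[0,0,0]],[[-0.001,0,0],[0,0,0]],[[-0.001,0,0],[0,0,0]],[[-0.001,0,0],[0,0,0]],[[-0.001,0,0],[0,0,0]]]' 
python3 -m jog '[[[-0.02,0,0],[0,0,0]],[[-0.04,0,0],[0,0,0]],[[-0.06,0,0],[0,0,0]],[[-0.08,0,0],[0,0,0]],[[-0.1,0,0],[0,0,0]]]' | head -3
python3 -m jog '[[[0,0,-0.05],[0,0,0]],[[0,0,-0.1],[0,0,0]],[[0,0,-0.15],[0,0,0]],[[0,0,-0.2],[0,0,0]],[[0,0,-0.25],[0,0,0]]]' | head -3
python3 -m jog '[[[0,0,-0.1],[0,0,0]],[[0,0,-0.1],[0,0,0]],[[0,0,-0.1],[0,0,0]],[[0,0,-0.1],[0,0,0]]]'
python3 -c "
from station import ctrl
print(ctrl.get_obs()['q'])"
```

```text
t: 10.15
tool_pos: [0.5081, 0.2323, 0.0562]
tool_rot: [3.14, 0.083, -0.0]
contact_force: [-2.1, -0.9, -2.9]
opening: 0.0353
grip_force: 60.6
t: 10.65
tool_pos: [0.4088, 0.2274, 0.0573]
tool_rot: [-3.139, -0.083, -0.005]
t: 11.15
tool_pos: [0.4087, 0.2272, 0.3096]
tool_rot: [-3.139, -0.083, -0.006]
t: 11.55
tool_pos: [0.4091, 0.2273, 0.4088]
tool_rot: [-3.139, -0.083, -0.009]
contact_force: [-0.0, 0.1, -3.1]
opening: 0.0353
grip_force: 61.0
[ 3.47942304e-01 -3.71137417e-01  1.70041942e+00 -8.56803431e-05
  1.80631544e+00  1.86580914e+00]
```

```bash

python3 -m jog '[[[0.12,0,0],[0,0.74,0]],[[0.12,0,0],[0,0.74,0]],[[0.12,0,0],[0,0.74,0]],[[0.12,0,0],[0,0.74,0]],[[0.12,0,0],[0,0.74,0]]]' | head -3
python3 -m jog '[[[0.088,0,0.08],[0,0.74,0]],[[0.088,0,0.08],[0,0.74,0]],[[0.088,0,0.08],[0,0.74,0]],[[0.088,0,0.08],[0,0.74,0]],[[0.088,0,0.08],[0,0.74,0]]]' | head -3
python3 -c "
from station import ctrl
from h import R
o=ctrl.get_obs();print(o['q'],R.from_rotvec(o['tool_rot']).as_matrix().round(3))"
```

```text
t: 12.05
tool_pos: [0.528, 0.2332, 0.4032]
tool_rot: [-2.91, -0.078, -1.131]
t: 12.55
tool_pos: [0.6409, 0.2205, 0.4189]
tool_rot: [-2.389, -0.097, -1.939]
[ 0.30946123 -0.46135381  2.11124384 -1.0247606   0.25124976  2.63603176] [[ 0.205  0.089  0.975]
 [ 0.009 -0.996  0.089]
 [ 0.979 -0.009 -0.205]]
```

```bash

python3 -m jog '[[[0.03,0,0.0],[0.15,0,0]],[[0.06,0,0.0],[0.25,0,0]],[[0.1,0,0.03],[0.25,0,0]],[[0.14,0,0.05],[0.25,0,0]],[[0.14,0,0.05],[0.25,0,0]]]' | head -3
python3 -m jog '[[[0,0,0],[0,0.1,0]],[[0,0,0],[0,0.15,0]],[[0,0,0],[0,0.15,0]],[[0,0,0],[0,0.15,0]],[[0,0,0],[0,0.15,0]]]'
python3 -c "
from station import ctrl
from h import R
o=ctrl.get_obs();print(o['q'],R.from_rotvec(o['tool_rot']).as_matrix().round(3))"
```

```text
t: 13.05
tool_pos: [0.6584, 0.2171, 0.4375]
tool_rot: [-2.375, -0.222, -1.791]
t: 13.55
tool_pos: [0.6558, 0.2107, 0.4465]
tool_rot: [-2.238, -0.213, -1.938]
contact_force: [0.8, -0.3, -2.2]
opening: 0.0357
grip_force: 61.2
[ 0.18632319 -0.47858803  2.10802259  0.46972196  0.09033415  1.13498491] [[ 0.144  0.22   0.965]
 [-0.006 -0.975  0.223]
 [ 0.99  -0.038 -0.139]]
```

```bash

python3 -m jog '[[[0.02,0,0.01],[0,-0.06,0]],[[0.05,0,0.01],[0,-0.06,0]],[[0.08,0,0.01],[0,-0.06,0]],[[0.08,0,0.01],[0,-0.06,0]],[[0.08,0,0.01],[0,-0.06,0]]]' | head -3
python3 -m jog '[[[0,0,0],[0,0,0]],[[0,0,0],[0,0,0]],[[0,0,0],[0,0,0]],[[0,0,0],[0,0,0]],[[0,0,0],[0,0,0]]]'
cat > e.py <<'E'
from station import ctrl,optics
from h import R,cv2
o=ctrl.get_obs();print(o['q'],o['dq'].round(3),R.from_rotvec(o['tool_rot']).as_matrix().round(3))
d=optics.get_image("wrist");e=optics.get_image("side")
import numpy as np
cv2.imwrite("pics/e.png",np.hstack([cv2.resize(d["image"],(400,300)),cv2.resize(e["image"],(400,300))]))
E
python3 e.py
```

```text
t: 14.05
tool_pos: [0.6767, 0.2127, 0.5261]
tool_rot: [-2.296, -0.221, -1.874]
t: 14.55
tool_pos: [0.6768, 0.2126, 0.5267]
tool_rot: [-2.295, -0.221, -1.876]
contact_force: [-0.4, -0.0, -2.0]
opening: 0.0351
grip_force: 61.2
[ 0.18025283 -0.45100851  1.93211251  0.17141669  0.28990391  1.43495025] [ 0.001 -0.002 -0.005  0.001  0.002 -0.   ] [[ 0.198  0.221  0.955]
 [ 0.007 -0.975  0.224]
 [ 0.98  -0.037 -0.195]]
```

View pics/e.png

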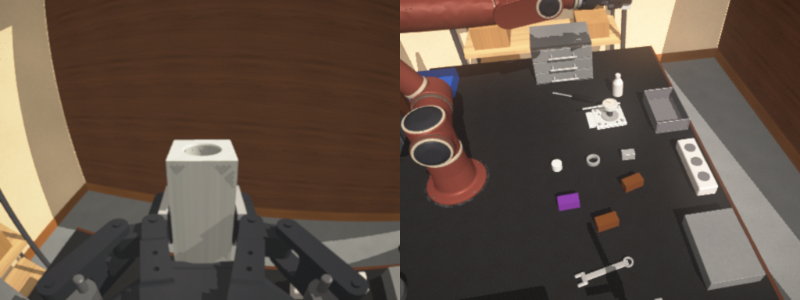

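The spacer is held with the hole at (203,150) facing up, and the bystanders haven't moved. I'll take out most of the remaining tilt, let it settle, and hand in.

```bash

python3 -m jog '[[[0,0,0],[0,0.05,0]],[[0,0,0],[0,0.1,0]],[[0,0,0],[0,0.14,0]],[[0,0,0],[0,0.14,0]],[[0,0,0],[0,0.14,0]]]' | head -3
python3 -m jog '[[[0,0,0],[0,0,0]],[[0,0,0],[0,0,0]],[[0,0,0],[0,0,0]],[[0,0,0],[0,0,0]],[[0,0,0],[0,0,0]]]'
python3 -c "
from station import ctrl,job
from h import R
o=ctrl.get_obs();print(o['q'],o['dq'].round(3),R.from_rotvec(o['tool_rot']).as_matrix()[2])
print(job.finish_job())"
```

```text
t: 15.15
tool_pos: [0.6769, 0.2125, 0.5272]
tool_rot: [-2.151, -0.202, -2.026]
t: 15.65
tool_pos: [0.6769, 0.2126, 0.5273]
tool_rot: [-2.151, -0.202, -2.026]
contact_force: [-0.4, -0.0, -1.7]
opening: 0.0352
grip_force: 61.3
[ 0.18312919 -0.45375795  1.99637861  0.46036301  0.09335377  1.14734424] [-0.     0.     0.002  0.002 -0.002 -0.003] [ 0.9977614  -0.0374111  -0.05543099]
the job is handed in; nothing more can be done
None
```

The job is handed in with no verdict returned: the stylus was bottomed in the hole (about 8–9 mm push estimated from the wrist force, held over half a second), and the spacer is now held still about 0.5 m up with its hole facing up, about 0.07 rad off vertical by the tool pose.

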